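Reset the spring-pin carton stop to the box

ROBOT

A 7-joint arm with a two-finger parallel gripper is mounted at the origin on the work surface; the furniture and walls round the work are solid. World frame = base frame: x ahead of the robot, y to its left, z up, the work surface at z = 0. Lengths are in m, angles in rad, forces in N, time in s.
With the tool pointing down it reaches from about 0.425 to 0.95 m from the base axis. Payload 16.7 kg.
Tool frame: the origin (TCP) lies midway between the tips of the shut fingers; the grasp point (between the pads) lies 19 mm behind it (ctrl.grasp_offset is the distance from the TCP to the grasp point, in m); z points along the fingers, y is the line along which they close (so a half turn about z gives the same grasp; the last joint's range is limited). The gripper opens to 94 mm and grips with 3 to 60 N. Pads are 16 mm wide; open, the fingers measure 119 mm over their backs; the gripper's body (75 mm by 177 mm) begins 78 mm behind the grasp point.
Start: joints at [1.01, 0.426, 0.074, 1.606, -0.034, 1.111, -0.067], TCP at [0.27, -0.619, 0.205] pointing down, gripper open.
Joint ranges: [-2.85, 2.85], [-0.5, 2.14], [-1.23, 1.37], [0.21, 2.46], [-1.02, 4.16], [0.16, 2.05], [-2.73, 2.73]. Speed limits (rad/s): [1.89, 1.89, 2.39, 2.39, 3.01, 3.01, 3.01].

INTERFACE

Orientations are given as a unit quaternion [x, y, z, w].
In Python, from plant import ctrl gives the robot as it stands.
- The arm moves only by the shell command python3 -m handwheel 'ROWS' [FORCE]. ROWS is text: rows parted by semicolons, each of 5 numbers parted by spaces: the closure, from 0 (fully open) to 1 (shut), then the shift along the tool's x, y, z in cm, then the turn about the tool's z in rad. A call has 1 to 5 rows; each row is the pose to reach, as a shift and turn from the pose commanded when the call began, along the tool's axes at that moment; what a row does not reach only later rows make up. A row lasts 1/8 s, in which the tool goes at most 62.5 mm and 10.7 degrees, less where a joint would pass 70% of its speed; a pose out of reach is approached as far as the arm can. A call with a gripper value outside its range is refused whole. The fingers move at their own pace and stop on an object; FORCE is the grip in N (left out, the last holds). Time passes only in rows, so rows that repeat a pose let the fingers close. It gives the time, the measured TCP pose, the force, the opening and the grip force at its end, in the units of the state.
- ctrl.sense(): the state, without advancing time (a new reading comes with each control period).
- ctrl.get_image(name): name is "side" or "top"; returns a dict with "color" (384x512x3 uint8, red, green, blue), "depth" (384x512 float32, m along the optical axis (not along the pixel's ray), 0 where there is no reading), "camera_matrix" (3x3 intrinsics, pixels), "eye" and "orientation" of the camera in the world. Camera axes: x right, y up, looking along -z (the intrinsics and any distortion apply to the point x, -y, -z); pixel columns grow to the right and rows downward; lengths in m; the calibration is good to about 2 mm. A picture is of the moment at which its call begins.
- ctrl.job_done(): hands the job in; it is judged then, once.
The state is a dict: "t": time; "joint_positions": joint angles; "joint_velocities": joint speeds; "tau": joint torques, N m; "tcp_pos": TCP position; "tool_rot": TCP orientation; "wrist_force": force on the tool from outside, world axes, zero at the start; "wrist_torque": the same for the moment, N m; "gripper_width": finger opening in m; "gripper_force": force on a finger pad.
Only numpy, scipy, OpenCV 4.12 (cv2) and the standard library are available. Lean on these libraries where they do the work, as an engineer would, in place of code of your own. Each camera call takes 0.05 s, during which the arm holds its last target. There are 200 camera calls.

TASK

One of the two small boxes lies in the carton stop, its end at the fixed fence. Pull up the stop's spring plunger by its black knob, slide the stop toward the fence to the last hole it can lock in before that box (close to the box, without shoving it or the other box about), and let the pin drop fully home in that hole.

Things in the scene. Friction and masses are not known exactly. Their poses are not given: they have to be found in the camera images.
- stop_rail: Fixed carton stop: square tube 250 mm long, 30 wide, top at z 36 mm. Origin: centre of its foot; x along the tube to the fence, y to the lane side, z up. 18 mm countersunk holes in its top at x -82, -32, +18. Fence (54 mm high) has its face at x +115. A grey stop slides along x (1.5 N) on the tube; its blade, 48 mm high, reaches to y +115, its face 25 mm nearer the fence than the knob.
- knob (a point): Middle of the plunger's black round knob (28 mm wide, 27 tall), over the hole in use; 88 mm up when the pin is home; barrel below it to 71 mm. It starts at hole x -82. Pull straight up against a spring (6 to 10 N, 28 mm travel): from 18 mm the pin is clear and the stop slides along with the knob. Let go within 10 mm of a hole's middle, the tapered pin centres itself and drops 16 mm home.
- long_box: Loose cream box 110 mm long, 61 wide, 46 tall. Origin: underside, middle of the end toward the fence; it extends 110 mm along its own -x, parallel to the tube. Lies either in the lane (middle at y +75 mm of stop_rail, end within 5 mm of the fence; the stop then fits as far as hole x -32, some 10 mm short of the box) or as a bystander across the tube (y -75).
- short_box: Loose green box 60 mm long, 61 wide, 35 tall. Origin: underside, middle of the end toward the fence; it extends 60 mm along its own -x. One of the two boxes lies in the lane against the fence, the other across the tube; with this one in the lane (y +75 mm of stop_rail) the stop fits as far as hole x +18, some 10 mm short of the box.
Mind the look-alikes: they are no part of the job. What is meant by the short_box is not blue or pink, and is the larger of those in its own colour.

How it is judged:
On the way:
1. the pin is drawn clear of the hole it starts in (z of knob in the frame of stop_rail above 0.1025 m and x of knob in the frame of stop_rail below -0.06 m), for 0.1 s.
At the end, for the whole second after the job is handed in: The knob stands over the right hole within 6 mm along the tube (the hole at x = -32 mm if the long box lies in the stop, the one at x = +18 mm if the short box does), the pin is home (knob within 4 mm of its lowest height), and the box still lies in the stop, its end within 20 mm of the fence (((y of long_box in the frame of stop_rail between 0.055 and 0.095 m and x of long_box in the frame of stop_rail between 0.095 and 0.12 m and x of knob in the frame of stop_rail between -0.038 and -0.026 m) or (y of short_box in the frame of stop_rail between 0.055 and 0.095 m and x of short_box in the frame of stop_rail between 0.095 and 0.12 m and x of knob in the frame of stop_rail between 0.012 and 0.024 m)) and z of knob in the frame of stop_rail below 0.0925 m); the robot touches nothing.
It fails at once if a box is shoved more than 20 mm (distance of any of long_box, short_box from where it was at the start of the episode above 0.02 m).
It fails at once if a box is tipped (angle between any of long_box, short_box's own z axis and vertical above 0.3 rad).
It also fails if it takes over 29 s, if anything falls off the work surface, if the arm or the gripper's body presses on something with over 40 N, if the wrist force passes 120 N, or if a joint passes its speed limit or range.

## Working session

There is one attempt and no reset: what is moved stays moved. The work goes in short steps, Python scripts to look and compute and a shell command to move; the robot and the scene stay as the last step left them, time stands still between calls to the robot, and variables do not carry over. Pictures are saved under pics/ and viewed, at most 10 in all, crops included, and the job is handed in when it is done.

```bash
mkdir -p pics; cat > h.py <<'E'
import numpy as np,cv2
from scipy.spatial.transform import Rotation as R
from plant import ctrl
def grab(n,f):
    im=ctrl.get_image(n);cv2.imwrite('pics/'+f+'.png',im['color'][:,:,::-1]);np.savez('pics/'+f,**{k:np.array(v) for k,v in im.items()});return im
def cloud(im):
    K=np.array(im['camera_matrix']);d=np.array(im['depth']);v,u=np.mgrid[:d.shape[0],:d.shape[1]]
    p=np.stack([(u-K[0,2])/K[0,0]*d,-(v-K[1,2])/K[1,1]*d,-d],-1)
    o=np.array(im['orientation']);M=R.from_quat(o).as_matrix() if o.size==4 else o
    return p@M.T+np.array(im['eye'])
E
python3 - <<'E'
from h import *
for n in('top','side'):
    im=grab(n,n+'0');print({k:im[k] for k in im if k not in('color','depth')})
s=ctrl.sense();print(s['t'],s['tcp_pos'],s['tool_rot'],s['gripper_width'])
E
```

```text
{'camera_matrix': array([[445.10947938,   0.        , 257.37582476],
       [  0.        , 445.10947938, 197.61697889],
       [  0.        ,   0.        ,   1.        ]]), 'eye': array([ 0.37456387, -0.28233388,  0.91208948]), 'orientation': array([-0.04600537,  0.04566614,  0.70652032, -0.70471778])}
{'camera_matrix': array([[349.43078386,   0.        , 251.77425736],
       [  0.        , 349.43078386, 186.96544725],
       [  0.        ,   0.        ,   1.        ]]), 'eye': array([0.42346994, 0.44007465, 0.54729739]), 'orientation': array([-0.01892729,  0.48433255,  0.87425957, -0.02709118])}
0.1 [ 0.26933623 -0.6185288   0.20487654] [ 9.78990354e-01  2.03905824e-01 -1.55364134e-04 -5.26505750e-04] 0.09425641331505423
```

View pics/top0.png

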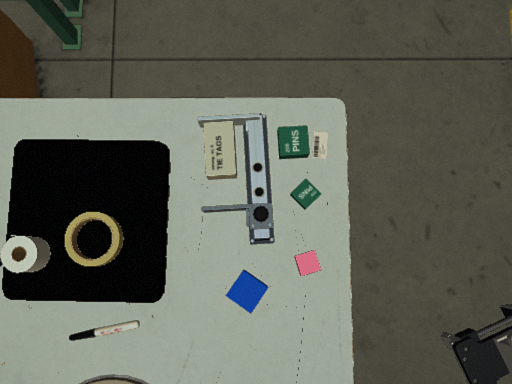

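View pics/side0.png

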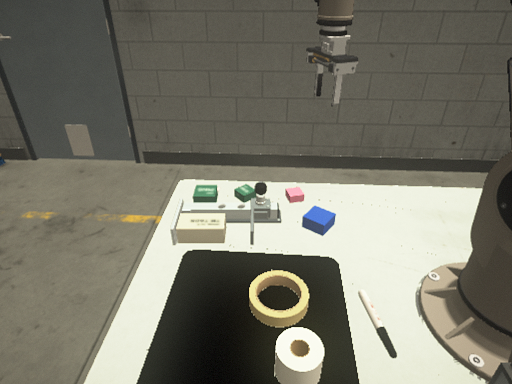

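The long cream box (220,150) lies in the lane against the fence (row ~118), and the green one (292,142) is the bystander. The knob is at (261,214) and the target hole (x -32) at about (259,191) in the top view.

```bash
python3 - <<'E'
from h import *
im=dict(np.load('pics/top0.npz'));P=cloud(im)
for u,v in[(261,214),(258,150),(220,150),(292,142),(230,118),(215,209),(259,191),(258,167),(180,330)]:print(u,v,P[v,u].round(4))
x,y,z=P[...,0],P[...,1],P[...,2]
c=P[214,261]
near=np.hypot(x-c[0],y-c[1])<.03
k=near&(z>.09);print('knob',k.sum(),P[k].min(0),P[k].max(0),P[k].mean(0))
m=(z>.032)&(z<.040)&(np.hypot(x-c[0],y-c[1])<.22)
u=np.mgrid[:384,:512][1];m&=(u>243)&(u<275)
t=P[m];q=t[:,:2].astype(np.float32);print('tube',m.sum(),cv2.minAreaRect(q))
for n,(a,b) in {'long':((220,150),(.040,.052)),'short':((292,142),(.028,.04))}.items():
    c2=P[a[1] if 0 else a[1],a[0]];s=(z>b[0])&(z<b[1])&(np.hypot(x-c2[0],y-c2[1])<.064);
    s&=(u>202)&(u<239) if n=='long' else (u>276)&(u<312)
    print(n,s.sum(),cv2.minAreaRect(P[s][:,:2].astype(np.float32)))
s=ctrl.sense();M=R.from_quat(s['tool_rot']).as_matrix();print(M.round(3))
E
```

```text
261 214 [ 0.4501 -0.2886  0.102 ]
258 150 [ 0.5854 -0.2836  0.0363]
220 150 [ 0.5836 -0.2078  0.0449]
292 142 [ 0.6024 -0.3524  0.034 ]
230 118 [ 0.6475 -0.2278  0.0508]
215 209 [ 0.465  -0.1994  0.049 ]
259 191 [ 0.5064 -0.2854  0.0067]
258 167 [ 0.5564 -0.2835  0.0077]
180 330 [ 0.2285 -0.1276  0.0012]
knob 186 [ 0.43771573 -0.30151809  0.09111101] [ 0.46708769 -0.27395095  0.10509067] [ 0.45180297 -0.28781818  0.09969834]
tube 1944 ((0.464203804731369, -0.2820826768875122), (0.3943844437599182, 0.05324732884764671), 0.0676967054605484)
long 1658 ((0.5899088382720947, -0.2063649594783783), (0.11450101435184479, 0.06069786101579666), 3.59458065032959)
short 875 ((0.6064910888671875, -0.35541045665740967), (0.06074095889925957, 0.060963187366724014), 3.3614745140075684)
[[ 0.917  0.399 -0.001]
 [ 0.399 -0.917  0.001]
 [-0.    -0.001 -1.   ]]
```

```bash
python3 -m handwheel '0 6 -4.6 0 0.1; 0 12 -9.2 0 0.2; 0 18 -13.8 0 0.35; 0 24 -18.4 0 0.35; 0 29.5 -22.8 0 0.35' 40; python3 - <<'E'
from h import *
s=ctrl.sense();M=R.from_quat(s['tool_rot']).as_matrix();print(M.round(3), s['tcp_pos'],s['t'])
print(M.T@(np.array([.4515,-.2878,.069])-s['tcp_pos']))
E
```

```text
t: 0.72
tcp_pos: [0.421, -0.3431, 0.2054]
tool_rot: [1.0, 0.03, -0.0, -0.0]
wrist_force: [1.2, -0.1, 0.6]
gripper_width: 0.0942
gripper_force: 0.0
[[ 0.998  0.061 -0.   ]
 [ 0.061 -0.998  0.   ]
 [-0.    -0.    -1.   ]] [ 0.42096302 -0.34311198  0.2054124 ] 0.725
[ 0.0338512  -0.05334611  0.13641318]
```

```bash
python3 -m handwheel '0 0 0 0 0; 0 0 0 0 0;0 0 0 0 0'; python3 - <<'E'
from h import *
s=ctrl.sense();M=R.from_quat(s['tool_rot']).as_matrix();print(s['tcp_pos'],s['t'],np.degrees(np.arctan2(M[1,0],M[0,0])))
print(M.T@(np.array([.4515,-.2878,.069])-s['tcp_pos']))
im=grab('side','side1');P=cloud(im)
# knob from side camera: dark pixels with z>.076
z=P[...,2];k=(z>.078)&(z<.105)&(np.hypot(P[...,0]-.4515,P[...,1]+.288)<.025)
print(k.sum(),P[k].min(0),P[k].max(0))
a=dict(np.load('pics/top0.npz'));P=cloud(a);x,y,z=np.moveaxis(P,-1,0)
r=(z>.033)&(z<.039)&(x>.52)&(x<.63)&(y>-.305)&(y<-.262)
# tube centreline by x bins
c=[(b,(y[r&(abs(x-b)<.005)].min()+y[r&(abs(x-b)<.005)].max())/2) for b in(.525,.545,.565,.585,.605,.62)]
print(np.round(c,4),np.degrees(np.arctan(np.polyfit(*np.array(c).T,1)[0])))
E
```

```text
t: 1.1
tcp_pos: [0.4195, -0.3463, 0.2053]
tool_rot: [1.0, 0.029, -0.0, 0.0]
wrist_force: [-0.9, 0.8, 0.5]
gripper_width: 0.0943
gripper_force: 0.0
[ 0.41952915 -0.34631273  0.20534775] 1.1 3.3638319821841076
[ 0.03540162 -0.05655053  0.13632809]
134 [ 0.43944001 -0.29616109  0.08049386] [ 0.46912008 -0.27263461  0.1036489 ]
[[ 0.525  -0.2834]
 [ 0.545  -0.2825]
 [ 0.565  -0.2815]
 [ 0.585  -0.2795]
 [ 0.605  -0.2796]
 [ 0.62   -0.2776]] 3.368634062700968
```

View pics/side1.png

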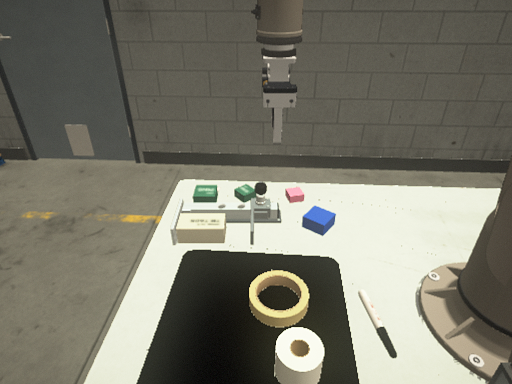

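The side view shows the gripper aligned short of the knob at (261,188). Both cameras agree on the knob, at about (0.453, -0.288), and the tube yaw of 3.4° matches the tool.

```bash
python3 -m handwheel '0 3.7 -5.65 0 0; 0 3.7 -5.65 0 0; 0 3.7 -5.65 3 0; 0 3.7 -5.65 6 0; 0 3.7 -5.65 6 0'; python3 -m handwheel '0 0 0 0 0'; python3 - <<'E'
from h import *
s=ctrl.sense();M=R.from_quat(s['tool_rot']).as_matrix();print(s['tcp_pos'],s['t'])
print(M.T@(np.array([.453,-.2876,.070])-s['tcp_pos']))
E
```

```text
t: 1.78
tcp_pos: [0.4522, -0.2868, 0.1438]
tool_rot: [1.0, 0.03, -0.002, -0.001]
wrist_force: [0.7, -0.2, -0.8]
gripper_width: 0.0937
gripper_force: 0.0
t: 1.9
tcp_pos: [0.454, -0.2873, 0.1464]
tool_rot: [1.0, 0.03, 0.0, 0.0]
wrist_force: [0.6, 0.6, 1.3]
gripper_width: 0.0943
gripper_force: 0.0
[ 0.45395844 -0.28730898  0.14642014] 1.9
[-0.0010161   0.00020327  0.07641968]
```

```bash
python3 -m handwheel '0 0 0 2.5 0; 0 0 0 5 0; 0 0 0 7 0; 0 0 0 7.6 0; 0 0 0 7.6 0'; python3 -m handwheel '0.4 0 0 0 0; 0.7 0 0 0 0; 1 0 0 0 0; 1 0 0 0 0; 1 0 0 0 0' 40;  python3 -m handwheel '1 0 0 0 0; 1 0 0 0 0' 40
```

```text
t: 2.52
tcp_pos: [0.4542, -0.2869, 0.0703]
tool_rot: [1.0, 0.03, 0.0, 0.0]
wrist_force: [0.5, -0.4, 0.6]
gripper_width: 0.094
gripper_force: 0.0
t: 3.15
tcp_pos: [0.4538, -0.2865, 0.0695]
tool_rot: [1.0, 0.03, 0.0, -0.0]
wrist_force: [0.3, -0.1, 0.1]
gripper_width: 0.0472
gripper_force: 0.0
t: 3.4
tcp_pos: [0.454, -0.2877, 0.0697]
tool_rot: [1.0, 0.03, 0.0, 0.001]
wrist_force: [0.7, -21.5, -6.7]
gripper_width: 0.0279
gripper_force: 13.9
```

```bash
python3 -m handwheel '1 0 0 0 0; 1 0 0 0 0; 1 0 0 0 0' 40; python3 -m handwheel '1 0 0 -0.6 0; 1 0 0 -1.2 0; 1 0 0 -1.8 0; 1 0 0 -2.3 0; 1 0 0 -2.3 0' 40
```

```text
t: 3.78
tcp_pos: [0.4539, -0.2882, 0.0696]
tool_rot: [1.0, 0.03, 0.0, 0.001]
wrist_force: [0.7, -9.6, -4.1]
gripper_width: 0.0271
gripper_force: 40.0
t: 4.4
tcp_pos: [0.4536, -0.2881, 0.0925]
tool_rot: [1.0, 0.03, 0.0, 0.001]
wrist_force: [2.6, -12.3, -10.1]
gripper_width: 0.0268
gripper_force: 40.0
```

```bash
python3 -m handwheel '1 0 0.1 0 0; 1 1 0.1 0 0; 1 2 0.1 0 0; 1 3 0.1 0 0; 1 4 0.1 0 0' 40;python3 -m handwheel '1 0.5 0 0 0; 1 1 0 0 0; 1 1 0 0 0; 1 1 0 0 0' 40; python3 - <<'E'
from h import *
s=ctrl.sense();M=R.from_quat(s['tool_rot']).as_matrix();print((s['tcp_pos']-np.array([.4536,-.2881,.0925]))@M)
im=grab('top','top2');P=cloud(im);x,y,z=np.moveaxis(P,-1,0);u=np.mgrid[:384,:512][1]
k=(z>.042)&(z<.054)&(y>-.255)&(y<-.16)&(x<.535)&(x>.43);print('blade',k.sum(),x[k&(abs(y+.2)<.03)].min(),x[k&(abs(y+.2)<.03)].max())
E
```

```text
t: 5.03
tcp_pos: [0.493, -0.2859, 0.0917]
tool_rot: [1.0, 0.03, -0.001, 0.0]
wrist_force: [-1.4, -7.3, -10.5]
gripper_width: 0.0269
gripper_force: 40.0
t: 5.52
tcp_pos: [0.5034, -0.2854, 0.0919]
tool_rot: [1.0, 0.03, -0.0, 0.0]
wrist_force: [2.2, -7.1, -10.5]
gripper_width: 0.027
gripper_force: 40.0
[0.04991855 0.00027191 0.00058783]Traceback (most recent call last):
  File "<stdin>", line 4, in <module>
    return umr_minimum(a, axis, None, out, keepdims, initial, where)
ValueError: zero-size array to reduction operation minimum which has no identity
```

View pics/top2.png

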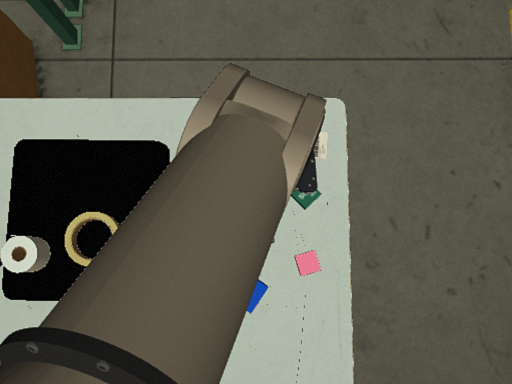

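The arm hides the rail in the top view, but the tool travelled 49.9 mm with the knob held, so I lower it into the hole.

```bash
python3 -m handwheel '1 0 0 0.5 0; 1 0 0 1 0; 1 0 0 1.5 0; 1 0 0 2 0; 1 0 0 2.1 0'; python3 -m handwheel '1 0 0 0.05 0; 1 0 0 0.05 0'; python3 -m handwheel '0.8 0 0 0 0; 0.5 0 0 0 0; 0 0 0 0 0; 0 0 0 0 0; 0 0 0 0 0'; python3 -m handwheel '0 0 0 0 0; 0 0 0 0 0; 0 0 0 0 0'
```

```text
t: 6.2
tcp_pos: [0.5034, -0.2854, 0.0708]
tool_rot: [1.0, 0.03, -0.0, 0.0]
wrist_force: [1.3, -6.2, -6.9]
gripper_width: 0.0267
gripper_force: 40.0
t: 6.45
tcp_pos: [0.5034, -0.2854, 0.0706]
tool_rot: [1.0, 0.03, -0.0, 0.0]
wrist_force: [0.2, -6.6, -7.7]
gripper_width: 0.0267
gripper_force: 40.0
t: 7.08
tcp_pos: [0.5039, -0.2843, 0.071]
tool_rot: [1.0, 0.03, 0.0, -0.0]
wrist_force: [-0.4, -0.7, -0.9]
gripper_width: 0.0635
gripper_force: 0.0
t: 7.45
tcp_pos: [0.5038, -0.2844, 0.071]
tool_rot: [1.0, 0.03, 0.0, -0.0]
wrist_force: [-0.3, 0.3, -0.4]
gripper_width: 0.0927
gripper_force: 0.0
```

Go straight up, then away to the side, and look.

```bash
python3 -m handwheel '0 0 0 -3 0; 0 0 0 -7 0; 0 0 0 -12 0; 0 0 0 -12 0; 0 0 0 -12 0'; python3 -m handwheel '0 -4 5 0 0; 0 -8 10 0 0; 0 -12 15 0 0; 0 -16 20 0 0; 0 -18 24 0 0';python3 -m handwheel '0 -4 5 0 0; 0 -7 9 0 0; 0 -7 9 0 0; 0 -7 9 0 0'; python3 - <<'E'
from h import *
im=grab('top','top3');P=cloud(im);x,y,z=np.moveaxis(P,-1,0)
k=(z>.08)&(z<.12)&(np.hypot(x-.503,y+.2845)<.035);print('knob',k.sum(),P[k].min(0),P[k].max(0),np.percentile(z[k],[50,90]))
E
```

```text
t: 8.07
tcp_pos: [0.5036, -0.2844, 0.1907]
tool_rot: [1.0, 0.03, -0.0, -0.0]
wrist_force: [-0.5, 0.3, -0.5]
gripper_width: 0.0941
gripper_force: 0.0
t: 8.7
tcp_pos: [0.336, -0.5363, 0.1896]
tool_rot: [1.0, 0.03, -0.001, -0.001]
wrist_force: [1.2, -1.0, 0.7]
gripper_width: 0.0941
gripper_force: 0.0
t: 9.2
tcp_pos: [0.2743, -0.6282, 0.1894]
tool_rot: [1.0, 0.03, -0.0, -0.001]
wrist_force: [0.0, 0.1, -0.6]
gripper_width: 0.0942
gripper_force: 0.0
knob 192 [ 0.48713254 -0.29833281  0.08096785] [ 0.51585768 -0.27026572  0.10424267] [0.09979809 0.1020006 ]
```

View pics/top3.png

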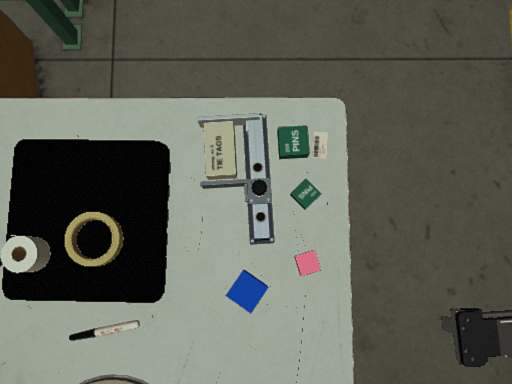

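The knob is now at (259,188), over the middle hole, with its top at the same height as at the start, so the pin is home. The box is still at (220,150), and the blade stands just short of it.

```bash
python3 -c "
from plant import ctrl
print(ctrl.job_done())"
```

```text
the job is handed in; nothing more can be done
None
```

The job is handed in: the long box lies in the lane, so the stop is locked at hole x −32 with the pin home (knob top back at its starting height), and no box had visibly moved in the last top view.

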